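# Weigh down the pickle pot with two wedge stones

## Task

Take the two press stones out of the tilted-out bin and stack them on the wooden board of the pickle pot: the broad stone flat in the middle of the board, the small one squarely on top of it, turned thick end over thin end so that the pile sits steady and its top comes out level. Set each stone down and let it settle, do not drop it, and leave the cups and the sugar bowl on the shelf as they are.

Things in the scene. Friction and masses are not known exactly. Their poses are not given: they have to be found in the camera images.
- pot: The white ceramic pickle pot standing on the worktop, 226 mm across its belly, mouth at 140 mm, too heavy to move (it does not move). Origin: centre of its underside, z up. Two lug handles at its own +y and -y reach 133 mm from its axis at 112 mm height.
- board (a point): Centre of the upper face of the pot's round wooden press board (184 mm across, level, 147 mm above the worktop, 7 mm proud of the pot's rim). The board does not move.
- bin: Open steel bin under the shelf front, 303 mm wide (y), 150 deep (x), 3 mm walls: front 80 mm high, rear 60, sides 80 stepping to 60. Hinged on its lower front edge, it stands tilted out towards the robot by 0.44 rad at its stop, held by stiff hinge friction (3 N m). Origin: mid hinge line, 85 mm above the worktop; x along its floor to the rear, z normal to the floor. Floor's upper face: z = 3 mm.
- broad_stone: Broad press stone: grey split stone, a blunt wedge 112 mm long (x), 64 wide (y; parallel flat sides along the middle 60 mm), 26 thick at one end and 46 at the other, 0.6 kg; upper and lower faces flat. Origin: centre of lower face; x to the thick end, z normal to the lower face. Starts in the bin, lower face on its floor, thick end to the bin's front.
- broad_stone_top (a point): Centre of the broad stone's upper face, 36 mm above its lower face. z is the outward normal of the upper face, which slopes up 0.177 rad towards the thick end; x runs up this slope.
- small_stone: Small press stone, the same shape: 92 mm long (x), 54 wide (y; parallel flat sides along the middle 50 mm), 24 thick at one end and 40 at the other, 0.36 kg. Origin: centre of lower face; x to the thick end, z normal to the lower face. Starts beside the broad stone in the bin, lower face on its floor, thick end to the bin's front.
- small_stone_top (a point): Centre of the small stone's upper face, 32 mm above its lower face. z is the outward normal of the upper face, which slopes up 0.172 rad towards the thick end; x runs up this slope.
- shelf: Fixed aluminium shelf on a low mud-brick wall. Origin: on the worktop under the middle of the bin's hinge; x to the wall, z up. Board: top face 236 mm high, front edge 115 mm behind the hinge line, y from -180 to 380 mm. Side plates beside the bin at y = -166 and 166 mm, behind x = 115 mm, with arms (55 to 105 mm high) out to the hinge. Wall's face at x = 273 mm, 245 mm high.
- cup0: Amber glass cup on the shelf board, 66 mm wide at the rim, 75 mm high. Origin: centre of its underside.
- cup1: Amber glass cup, the same size, on the shelf board. Origin: centre of its underside.
- cup2: Amber glass cup, the same size, on the shelf board. Origin: centre of its underside.
- sugar_bowl: Blue plastic sugar bowl with lid on the shelf board, 118 mm wide, 95 mm high. Origin: centre of its underside.
Mind the look-alikes: they are no part of the job. What is shaped like the broad_stone but pink or purple is not meant.

How it is judged:
By the outcome, as a careful person would: the job done as asked, in the order asked, and still so for the second after the job is handed in, with the robot touching nothing.
It also fails if it takes over 69 s, if anything falls off the work surface, if the arm or the gripper's body presses on something with over 40 N, if the wrist force passes 120 N, or if a joint passes its speed limit or range.

## Robot

A 6-joint arm with a two-finger parallel gripper is mounted at the origin on the work surface. World frame = base frame: x ahead of the robot, y to its left, z up, the work surface at z = 0. Lengths are in m, angles in rad, forces in N, time in s.
With the tool pointing down it reaches from about 0.25 to 0.775 m from the base axis. Payload 4 kg.
Tool frame: the origin (TCP) lies at the very end of the fingers, on their centre line; the grasp point (between the pads) lies hold_point_z behind it (hold_point_z is the distance from the TCP to the grasp point, in m); z points along the fingers, y is the direction in which the jaws open and shut (so a half turn about z gives the same grasp; the last joint's range is limited). The gripper opens to 94 mm and grips with 3 to 60 N. Pads are 16 mm wide; open, the fingers measure 119 mm over their backs; the gripper's body (75 mm by 177 mm) begins 78 mm behind the grasp point.
Start: joints at [-1.276, 0.087, 1.371, -0, 1.684, -0.103], TCP at [0.213, -0.507, 0.206] pointing down, gripper open.
Joint ranges: [-3.1, 3.1], [-0.76, 2.03], [0.27, 2.55], [-1.08, 4.22], [0.17, 2.65], [-2.57, 2.57]. Speed limits (rad/s): [2.79, 2.79, 3.14, 3.14, 3.14, 3.14].

## Interface

Orientations are given as [roll, pitch, yaw] about the fixed x, y, z axes, in that order (R = Rz(yaw) Ry(pitch) Rx(roll)).
In Python, from bench import * gives the robot as it stands.
- The arm moves only by the tool step_arm, never from a script. Its argument "increments" is text: rows parted by semicolons, each of 6 numbers parted by spaces: the shift along the tool's x, y, z in cm, then the turn, a rotation vector about the tool's x, y, z in rad. A call has 1 to 5 rows; each row shifts and turns the commanded pose from where the row before left it, along the tool's axes as they then stand; what a row does not reach is not made up. A row lasts 1/10 s, in which the tool goes at most 50 mm and 8.59 degrees, less where a joint would pass 70% of its speed; a pose out of reach is approached as far as the arm can. A call is refused whole if a number of a shift passes 5 or a number of a turn 0.15, either way. A call with a gripper value outside its range is refused whole. "claw" is the gripper's target within -1 to 1 (shut at 1, half-way at 0, fully open at -1), set as the call begins (left out, the last holds). The fingers move at their own pace and stop on an object; the grip force is fixed at half the most. Time passes only in rows, so rows that do not move let the fingers close. It gives the time, the measured TCP pose, the force and the opening at its end, in the units of the state.
- get_obs(): the state, without advancing time (a new reading comes with each control period).
- snapshot(name): name is "side" or "top"; returns the picture (400x640x3 uint8, red, green, blue); there is no depth.
- calibration(name): a dict with "camera_matrix" (3x3 intrinsics, pixels), "k1" (the pictures are not rectified: a ray, as slopes to the right and down, at radius r is drawn at 1 + k1 r^2 times it, then the intrinsics apply), "eye" and "orientation" of the camera in the world. Camera axes: x right, y up, looking along -z (the intrinsics and any distortion apply to the point x, -y, -z); pixel columns grow to the right and rows downward; lengths in m; the calibration is good to about 2 mm. A picture is of the moment at which its call begins. calibration takes no time and is no camera call.
- close_job(): hands the job in, once; it reports no verdict.
The state is a dict: "time": time; "joint_positions": joint angles; "qvel": joint speeds; "joint_torque": joint torques, N m; "tool_pos": TCP position; "ee_rot": TCP orientation; "wrist_force": force on the tool from outside, world axes, zero at the start; "wrist_torque": the same for the moment, N m; "width": finger opening in m.
Only numpy, scipy, OpenCV 4.12 (cv2) and the standard library are available. Lean on these libraries where they do the work, as an engineer would, in place of code of your own. Each camera call takes 0.05 s, during which the arm holds its last target. There are 200 camera calls.

## Working session

There is one attempt and no reset: what is moved stays moved. The work goes in short steps, Python scripts to look and compute and a tool call to move; the robot and the scene stay as the last step left them, time stands still between calls to the robot, and variables do not carry over. Pictures are saved under pics/ and viewed, about 8 in all and at most 12, crops included, and the job is handed in when it is done.

Besides the shell and the picture viewer there is one more tool, called after ">>>" as name(argument=value, ...), one argument or row to a line, values as JSON. step_arm: Moves the arm, as the interface text tells. Its arguments: {"type":"object","properties":{"increments":{"type":"string"},"claw":{"type":"number"}},"required":["increments"]}

```bash
mkdir -p pics; ls
python3 - <<'E'
from bench import *
import cv2
print(get_obs())
for n in("side","top"):
    print(n,calibration(n)); cv2.imwrite(f"pics/{n}0.png",snapshot(n)[:,:,::-1])
E
```

```text
pics
{'time': 0.0, 'joint_positions': array([-1.27611671e+00,  8.79387007e-02,  1.37226184e+00, -9.57303881e-07,
        1.68358880e+00, -1.03062966e-01]), 'qvel': array([-0.00156952, -0.00145927, -0.00032011,  0.00166911,  0.00095242,
        0.00066306]), 'joint_torque': array([-2.16914882e-04, -3.40176558e+01, -3.02429402e+01,  7.17938505e-02,
        3.29637690e-02, -1.63897462e-04]), 'tool_pos': array([ 0.21288876, -0.50652794,  0.20430924]), 'ee_rot': array([-3.13940752e+00, -2.25050077e-04,  3.97742230e-01]), 'wrist_force': array([ 0.09628928,  0.37364838, -0.14164053]), 'wrist_torque': array([ 0.01093181, -0.00165481,  0.00040976]), 'width': 0.0936088142597722}
side {'camera_matrix': array([[398.80829805,   0.        , 313.86969761],
       [  0.        , 398.80829805, 195.627901  ],
       [  0.        ,   0.        ,   1.        ]]), 'k1': 0.021648499867182303, 'eye': array([0.33057293, 0.70317328, 0.89620804]), 'orientation': array([ 0.78553976,  0.00895985, -2.77018959])}
top {'camera_matrix': array([[388.77450107,   0.        , 319.80553435],
       [  0.        , 388.77450107, 195.09349358],
       [  0.        ,   0.        ,   1.        ]]), 'k1': -0.08950177592809994, 'eye': array([0.49976847, 0.01639871, 1.23803771]), 'orientation': array([ 0.09023418, -0.01801013, -1.54289205])}
```

View pics/top0.png

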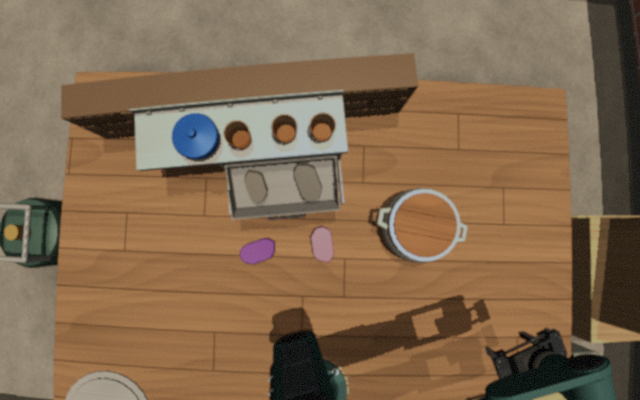

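View pics/side0.png

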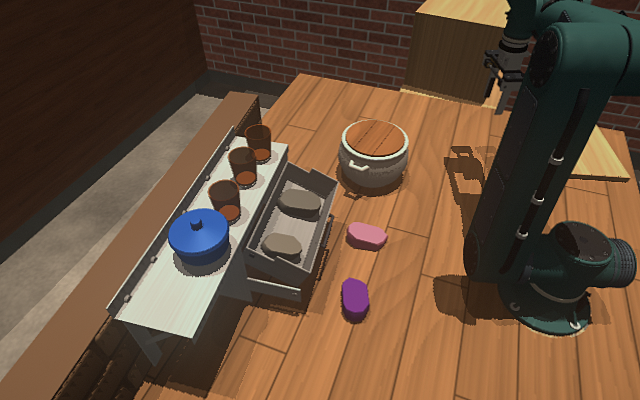

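```bash
python3 -c "
import bench;print([ (k,getattr(bench,k)) for k in dir(bench) if k[0]!='_'])"
```

```text
[('IKError', <class 'bench.IKError'>), ('calibration', <function make.<locals>.<lambda> at 0x7fd399d20720>), ('close_job', <function connect.<locals>.done at 0x7fd399c937e0>), ('get_obs', <function make.<locals>.<lambda> at 0x7fd399d20680>), ('hold_point_z', 0.0188), ('snapshot', <function make.<locals>.drawn_camera at 0x7fd399d20180>)]
```

```bash
cat > h.py <<'E'
import numpy as np, cv2
from scipy.spatial.transform import Rotation as R
from scipy.optimize import least_squares
from bench import *
def project(n,P):
    c=calibration(n); Q=(np.atleast_2d(P)-c["eye"])@R.from_euler("xyz",c["orientation"]).as_matrix()
    s=np.c_[Q[:,0],-Q[:,1]]/-Q[:,2:]; s=s*(1+c["k1"]*(s**2).sum(1,keepdims=True))
    K=c["camera_matrix"]; return s*[K[0,0],K[1,1]]+K[:2,2]
def ray(n,px):
    c=calibration(n);K=c["camera_matrix"]; d=(np.array(px,float)-K[:2,2])/[K[0,0],K[1,1]]; s=d.copy()
    for _ in range(20): s=d/(1+c["k1"]*(s**2).sum())
    return c["eye"],R.from_euler("xyz",c["orientation"]).apply([s[0],-s[1],-1])
def onplane(n,px,p0,nrm):
    e,d=ray(n,px); return e+d*(np.dot(np.array(p0)-e,nrm)/np.dot(d,nrm))
def T(xyz,rpy): M=np.eye(4);M[:3,:3]=R.from_euler("xyz",rpy).as_matrix();M[:3,3]=xyz;return M
def tf(M,P): return np.atleast_2d(P)@M[:3,:3].T+M[:3,3]
def crop(n,x0,x1,y0,y1,f,out,grid=10,im=None):
    im=snapshot(n)[:,:,::-1] if im is None else im
    c=cv2.resize(im[y0:y1,x0:x1],None,fx=f,fy=f,interpolation=cv2.INTER_CUBIC)
    for x in range(x0,x1,grid): cv2.putText(c,str(x),((x-x0)*f,9),0,.35,(255,255,0),1);cv2.line(c,((x-x0)*f,10),((x-x0)*f,16),(255,255,0),1)
    for y in range(y0,y1,grid): cv2.putText(c,str(y),(0,(y-y0)*f+4),0,.35,(255,255,0),1)
    cv2.imwrite(out,c)
E
python3 - <<'E'
from h import *
a=cv2.imread("pics/top0.png");b=cv2.imread("pics/side0.png")
crop("top",220,350,145,225,6,"pics/tb.png",im=a)
crop("side",240,345,155,315-40,5,"pics/sb.png",im=b)
A=cv2.resize(a[175:275,365:475],None,fx=3.5,fy=3.5,interpolation=2);cv2.imwrite("pics/tp.png",A)
E
```

```text
(no output)
```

View pics/tb.png

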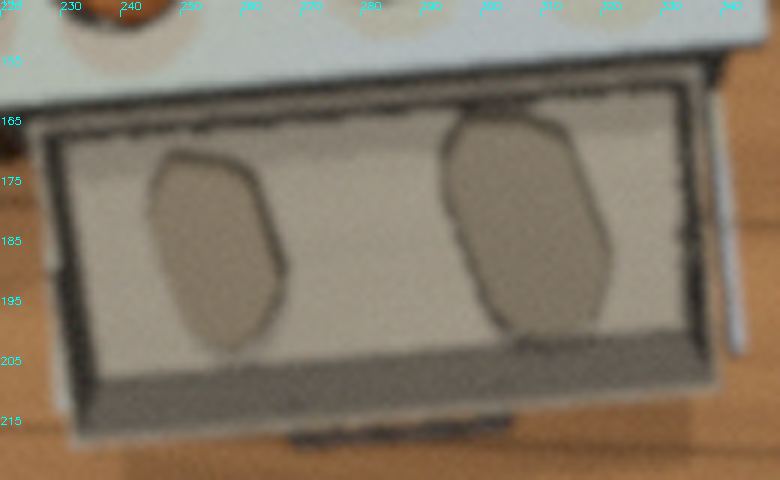

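View pics/sb.png

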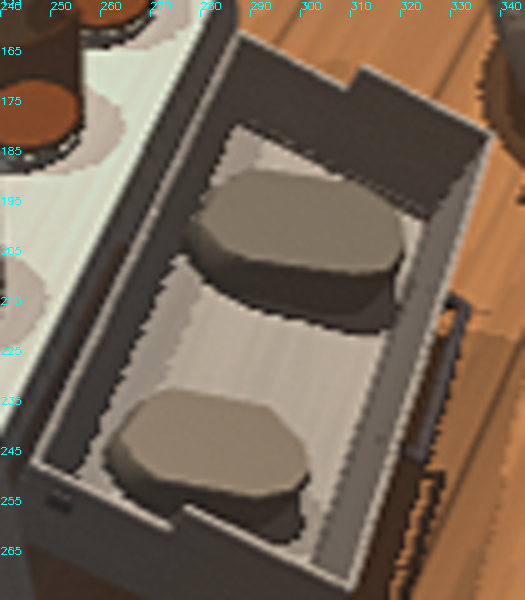

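View pics/tp.png

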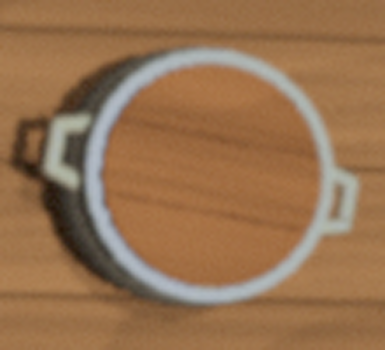

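```bash
cat > fit.py <<'E'
from h import *
def cv(p,x0,y0,f): return np.array([x0,y0])+(np.array(p,float)+.5)/f-.5
corn=np.array([[150,151.5,60],[150,-151.5,60],[0,151.5,80],[0,-151.5,80]])/1e3 # RL RR FL FR
tc=cv([(30,122),(707,65),(75,443),(717,388)],220,145,6)
sc=cv([(33,462),(240,33),(350,590),(492,133)],240,155,5)
def B(p): return T([p[0],p[1],.085],[0,-.44,p[2]])
def f(p): P=tf(B(p),corn); return np.r_[(project("top",P)-tc).ravel(),(project("side",P)-sc).ravel()]
b=least_squares(f,[.6,.0,0.]); 
print("bin",b.x,np.round(f(b.x),1).reshape(-1,2).tolist())
Bm=B(b.x)
def poly(L,W,M,e,t0,t1):
    x=[L/2,L/2,M/2,-M/2,-L/2,-L/2,-M/2,M/2];y=[-e,e,W/2,W/2,e,-e,-W/2,-W/2]
    return np.c_[x,y,[(t0+t1)/2+(t1-t0)*a/L for a in x]]/1e3
# stone in bin: x->front: yaw=pi
def Sm(p): return Bm@T([p[0],p[1],.003],[0,0,np.pi+p[2]])
def resid(p,dims,tp,sp):
    out=[]
    P=tf(Sm(p),poly(*dims[:3],p[3]*1000,*dims[3:]))
    for n,pts in(("top",tp),("side",sp)):
        c=project(n,P).astype(np.float32)
        out+=[cv2.pointPolygonTest(c.reshape(-1,1,2),tuple(map(float,q)),True) for q in pts]
    return np.array(out)
D={"broad":(112,64,60,26,46),"small":(92,54,50,24,40)}
tp={"broad":[(463,112),(505,114),(553,122),(572,145),(592,200),(612,255),(598,325),(540,338),(445,165),(465,235),(490,305)],
"small":[(175,152),(240,163),(258,190),(285,265),(275,310),(235,350),(205,340),(175,280),(152,200)]}
sp={"broad":[(200,220),(250,172),(300,172),(345,182),(375,200),(403,235),(400,262),(222,242),(313,268),(390,272)],
"small":[(105,435),(120,415),(165,393),(220,400),(270,408),(305,450),(303,485),(255,495),(185,485),(130,465)]}
S={}
for k,g in(("broad",[.07,-.07,0,.02]),("small",[.07,.07,0,.015])):
    a=(D[k],cv(tp[k],220,145,6),cv(sp[k],240,155,5))
    r=least_squares(resid,g,args=a,diff_step=1e-3,x_scale=[.01,.01,.1,.01]);S[k]=r.x
    print(k,r.x,np.round(resid(r.x,*a),1)); M=Sm(r.x);print(M.round(4))
pt=onplane("top",cv((214,176.5),365,175,3.5),[0,0,.147],[0,0,1]);ps=onplane("side",(375.5,138),[0,0,.147],[0,0,1])
hl,hr=[onplane("top",cv(q,365,175,3.5),[0,0,.112],[0,0,1]) for q in((65,150),(343,200))]
print("pot",pt,ps,hl,hr)
E
python3 fit.py
```

```text
bin [0.57708226 0.09640033 0.11504916] [[-0.1, -0.4], [-1.0, -0.4], [-0.5, -0.0], [1.0, -0.2], [-0.3, -0.0], [-0.2, -1.0], [0.5, 0.2], [1.1, 0.3]]
broad [ 7.46394778e-02 -6.72053626e-02 -3.17810108e-18  1.51067284e-02] [-2.6  1.9  1.8  1.6  0.3 -2.3 -3.2  0.5 -1.4  0.9  2.  -1.4  2.2  0.
 -1.3 -0.1  0.8  1.  -1.2  1.1  1.7]
[[-0.8988  0.1148 -0.4231  0.6506]
 [-0.1039 -0.9934 -0.0489  0.0372]
 [-0.4259 -0.      0.9048  0.1195]
 [ 0.      0.      0.      1.    ]]
small [0.07565383 0.08051444 0.21152789 0.014278  ] [-0.  -0.5 -0.4 -0.8  0.4 -1.5 -0.4  1.5  1.3 -1.7  0.5  1.7  1.4  0.9
  1.  -0.   0.6 -0.  -0.6]
[[-0.8546  0.3009 -0.4231  0.6346]
 [-0.3101 -0.9494 -0.0489  0.1841]
 [-0.4164  0.0894  0.9048  0.1199]
 [ 0.      0.      0.      1.    ]]
pot [ 0.52263416 -0.30304325  0.147     ] [ 0.52199058 -0.29551322  0.147     ] [ 0.54220236 -0.1873236   0.112     ] [ 0.5062582  -0.42417222  0.112     ]
```

```bash
sed -i 's/\[.07,-.07,0,.02\]/[.07,-.07,.2,.02]/; s/\[.07,.07,0,.015\]/[.07,.07,.2,.015]/; s/diff_step=1e-3/diff_step=1e-2/' fit.py
cat >> fit.py <<'E'
# overlay on the crops
o=[]
for n,x0,x1,y0,y1,fz,im in(("top",220,350,145,225,4,"top0"),("side",245,345,160,280,4,"side0")):
    c=cv2.resize(cv2.imread(f"pics/{im}.png")[y0:y1,x0:x1],None,fx=fz,fy=fz,interpolation=2)
    for k in S:
        P=tf(Sm(S[k]),poly(*D[k][:3],S[k][3]*1e3,*D[k][3:]));q=((project(n,P)-[x0,y0]+.5)*fz).astype(int)
        cv2.polylines(c,[q],True,(0,255,0),1)
    P=tf(Bm,corn[[0,1,3,2]]);cv2.polylines(c,[((project(n,P)-[x0,y0]+.5)*fz).astype(int)],True,(0,0,255),1)
    o.append(c)
h=max(c.shape[0] for c in o);v=np.hstack([cv2.copyMakeBorder(c,0,h-c.shape[0],0,0,0) for c in o])
cv2.imwrite("pics/ov.png",cv2.resize(v,None,fx=.85,fy=.85))
E
python3 fit.py
```

```text
bin [0.57708226 0.09640033 0.11504916] [[-0.1, -0.4], [-1.0, -0.4], [-0.5, -0.0], [1.0, -0.2], [-0.3, -0.0], [-0.2, -1.0], [0.5, 0.2], [1.1, 0.3]]
broad [ 0.07461441 -0.06760903  0.23902491  0.01460977] [-0.6  1.8 -0.3  0.3  0.  -0.3 -0.4  1.  -0.3  0.7  0.5  0.9  1.5 -0.1
  0.2  1.2  1.4  0.5  0.2  0.7 -0.7]
[[-0.846   0.3243 -0.4231  0.6506]
 [-0.3361 -0.9406 -0.0489  0.0368]
 [-0.4138  0.1008  0.9048  0.1195]
 [ 0.      0.      0.      1.    ]]
small [0.07565477 0.08051383 0.21127889 0.01427834] [-0.  -0.5 -0.4 -0.8  0.4 -1.5 -0.4  1.5  1.3 -1.7  0.5  1.7  1.4  0.9
  1.  -0.   0.6 -0.  -0.6]
[[-0.8547  0.3007 -0.4231  0.6346]
 [-0.3099 -0.9495 -0.0489  0.1841]
 [-0.4165  0.0893  0.9048  0.1199]
 [ 0.      0.      0.      1.    ]]
pot [ 0.52263416 -0.30304325  0.147     ] [ 0.52199058 -0.29551322  0.147     ] [ 0.54220236 -0.1873236   0.112     ] [ 0.5062582  -0.42417222  0.112     ]
```

View pics/ov.png

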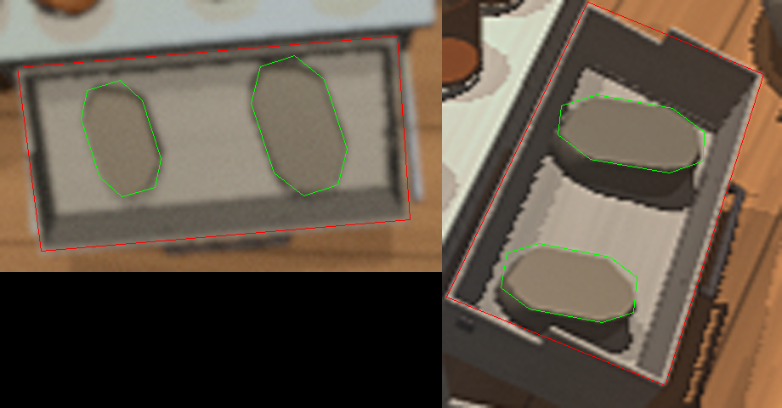

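```bash
cat >> h.py <<'E'
def now():
    o=get_obs(); return T(o["tool_pos"],o["ee_rot"])
def plan(goal,M=None,v=4.0,w=.12):
    """rows from pose M (measured now) to goal, moving evenly"""
    M=now() if M is None else M.copy(); d=goal[:3,3]-M[:3,3]; r=R.from_matrix(M[:3,:3].T@goal[:3,:3]).as_rotvec()
    n=max(1,int(np.ceil(max(np.linalg.norm(d)*100/v,np.linalg.norm(r)/w)))); rows=[]
    for i in range(n):
        s=np.round(M[:3,:3].T@(goal[:3,3]-M[:3,3])/(n-i)*100,1 if i<n-1 else 2)
        rr=np.round(R.from_matrix(M[:3,:3].T@goal[:3,:3]).as_rotvec()/(n-i),3)
        M[:3,3]+=M[:3,:3]@s/100; M[:3,:3]=M[:3,:3]@R.from_rotvec(rr).as_matrix(); rows.append(" ".join(f"{a:g}" for a in [*s,*rr]))
    for i in range(0,n,5): print("; ".join(rows[i:i+5]))
    return M
def tool(S,off,flip=1):
    """tool pose on a stone pose S: TCP off above lower face; tool x=-stone x, y=stone y"""
    G=S.copy(); G[:3,:3]=S[:3,:3]@np.diag([-1,1,-1]); G[:3,3]=S[:3,3]+off*S[:3,2]; return G
SB=np.array([[-.846,.3243,-.4231,.6506],[-.3361,-.9406,-.0489,.0368],[-.4138,.1008,.9048,.1195],[0,0,0,1]])
SS=np.array([[-.8547,.3007,-.4231,.6346],[-.3099,-.9495,-.0489,.1841],[-.4165,.0893,.9048,.1199],[0,0,0,1]])
POT=np.array([.523,-.301,.147])
def vv(S,**k):pass
E
python3 - <<'E'
from h import *
a=now();a[2,3]=.32; a[:2,3]=[.36,-.25]
print("lift");m=plan(a);print("pre");m=plan(tool(SB,.11),m);print(m[:3,3]);print("down");plan(tool(SB,.005),m,v=3)
E
```

```text
lift
2.9 -2.2 -1.4 0 0 0; 2.9 -2.3 -1.4 0 0 0; 3 -2.2 -1.5 0 0 0; 2.9 -2.3 -1.4 0 0 0; 3 -2.2 -1.5 0 0 0
2.9 -2.3 -1.4 0 0 0; 3 -2.2 -1.5 0 0 0; 2.9 -2.28 -1.42 0 0 0
pre
3.3 -1.6 1 -0.012 0.042 0.004; 3.3 -1.7 1.1 -0.011 0.043 0.004; 3.2 -1.7 1.3 -0.012 0.042 0.004; 3.2 -1.7 1.4 -0.012 0.043 0.004; 3.1 -1.8 1.5 -0.011 0.042 0.004
3 -1.8 1.6 -0.012 0.043 0.005; 3 -1.8 1.7 -0.011 0.042 0.004; 2.9 -1.9 1.8 -0.012 0.043 0.005; 2.8 -1.9 1.9 -0.011 0.042 0.004; 2.65 -1.87 1.95 -0.012 0.043 0.005
[0.60410453 0.03140159 0.21899956]
down
-0 -0 2.6 0 -0 -0; -0 -0 2.6 0 -0 -0; -0 -0 2.6 0 -0 -0; -0 -0.01 2.7 0 -0 -0
```

>>> step_arm(
  increments="2.9 -2.2 -1.4 0 0 0; 2.9 -2.3 -1.4 0 0 0; 3 -2.2 -1.5 0 0 0; 2.9 -2.3 -1.4 0 0 0; 3 -2.2 -1.5 0 0 0",
  claw=-1,
)

```text
time: 0.6
tool_pos: [0.3054, -0.3453, 0.2774]
ee_rot: [-3.141, 0.0, 0.397]
wrist_force: [0.5, -0.5, -0.3]
width: 0.0943
```

>>> step_arm(
  increments="2.9 -2.3 -1.4 0 0 0; 3 -2.2 -1.5 0 0 0; 2.9 -2.28 -1.42 0 0 0",
)

```text
time: 0.9
tool_pos: [0.3604, -0.2488, 0.3209]
ee_rot: [-3.141, 0.0, 0.398]
wrist_force: [0.6, -0.7, -0.1]
width: 0.0939
```

>>> step_arm(
  increments="3.3 -1.6 1 -0.012 0.042 0.004; 3.3 -1.7 1.1 -0.011 0.043 0.004; 3.2 -1.7 1.3 -0.012 0.042 0.004; 3.2 -1.7 1.4 -0.012 0.043 0.004; 3.1 -1.8 1.5 -0.011 0.042 0.004",
)

```text
time: 1.4
tool_pos: [0.4826, -0.1085, 0.2687]
ee_rot: [3.085, -0.214, 0.383]
wrist_force: [-0.4, 0.1, 0.2]
width: 0.0941
```

>>> step_arm(
  increments="3 -1.8 1.6 -0.012 0.043 0.005; 3 -1.8 1.7 -0.011 0.042 0.004; 2.9 -1.9 1.8 -0.012 0.043 0.005; 2.8 -1.9 1.9 -0.011 0.042 0.004; 2.65 -1.87 1.95 -0.012 0.043 0.005",
)

```text
time: 1.9
tool_pos: [0.6047, 0.0323, 0.2182]
ee_rot: [3.028, -0.428, 0.379]
wrist_force: [-0.2, 0.2, 0.0]
width: 0.0938
```

>>> step_arm(
  increments="0 0 0 0 0 0; 0 0 0 0 0 0; 0 0 0 0 0 0",
)

```text
time: 2.2
tool_pos: [0.6042, 0.0301, 0.2198]
ee_rot: [3.027, -0.427, 0.378]
wrist_force: [0.6, -0.3, 0.7]
width: 0.0937
```

Run:
```python
from h import *
G=tool(SB,.11);M=now();print(((M[:3,3]-G[:3,3])*1e3).round(1),(R.from_matrix(G[:3,:3].T@M[:3,:3]).as_rotvec()).round(3))
m=plan(tool(SB,.07),v=2.5);m=plan(tool(SB,.005),m,v=1.5)
crop("side",240,345,140,275,4,"pics/s1.png")
```

```text
[ 0.1 -1.3  0.8] [-0.003  0.    -0.   ]
0 -0.1 2 0.002 -0 0; 0 -0.04 2.07 0.001 -0 0
0 -0 1.3 0 -0 0; 0 -0 1.3 0 -0 0; 0 -0 1.3 0 -0 0; 0 -0 1.3 0 -0 0; 0 -0 1.3 0 -0 0
```

View pics/s1.png

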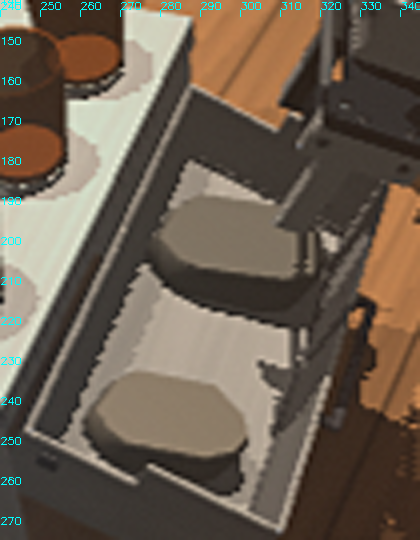

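The crop shows the jaws above the broad stone: near finger tip around (304,232), far tip around (308,193), with the stone between them on the approach line. I'm going down.

>>> step_arm(
  increments="0 -0.05 2 0.002 0 0; 0 -0.05 2 0.001 0 0; 0 0 1.3 0 0 0; 0 0 1.3 0 0 0; 0 0 1.3 0 0 0",
)

```text
time: 2.75
tool_pos: [0.638, 0.0352, 0.1477]
ee_rot: [3.031, -0.428, 0.378]
wrist_force: [1.4, 0.2, -0.2]
width: 0.094
```

>>> step_arm(
  increments="0 0 1.3 0 0 0; 0 0 1.1 0 0 0; 0 0 0 0 0 0; 0 0 0 0 0 0",
)

```text
time: 3.15
tool_pos: [0.6475, 0.037, 0.1257]
ee_rot: [3.031, -0.426, 0.379]
wrist_force: [-1.0, 0.1, 0.9]
width: 0.0942
```

Run:
```python
from h import *
G=tool(SB,.005);M=now();print((M[:3,:3].T@(M[:3,3]-G[:3,3])*1e3).round(1),(R.from_matrix(G[:3,:3].T@M[:3,:3]).as_rotvec()).round(3),get_obs()["wrist_force"])
```

```text
[ 0.  -0.6 -1.9] [ 0.001 -0.    -0.001] [-1.01376987  0.10396492  0.91289993]
```

>>> step_arm(
  increments="0 0 0.1 0 0 0; 0 0 0 0 0 0; 0 0 0 0 0 0; 0 0 0 0 0 0; 0 0 0 0 0 0",
  claw=1,
)

```text
time: 3.65
tool_pos: [0.6479, 0.0371, 0.1255]
ee_rot: [3.031, -0.427, 0.379]
wrist_force: [-1.5, -0.4, 1.5]
width: 0.064
```

>>> step_arm(
  increments="0 0 0 0 0 0; 0 0 0 0 0 0; 0 0 0 0 0 0",
)

```text
time: 3.95
tool_pos: [0.6479, 0.0371, 0.1254]
ee_rot: [3.031, -0.427, 0.379]
wrist_force: [-2.5, 1.2, 3.3]
width: 0.0642
```

Run:
```python
from h import *
M=now();G=M.copy();G[:3,3]-=M[:3,2]*.13
print("lift");m=plan(G,v=2.6)
D=T([.52,-.06,.34],[np.pi,0,.378]);print("down");m=plan(D,m,v=3,w=.1)
s=T(POT+[0,0,.10],[0,0,-.5]);print("pot");m=plan(tool(s,.0065),m,v=3,w=.14)
```

```text
lift
0 0 -2.2 0 0 0; -0 -0 -2.2 0 0 0; -0 -0 -2.2 0 0 0; -0 -0 -2.1 0 0 0; -0 -0 -2.2 0 0 0
-0 -0 -2.1 0 0 0
down
-0.9 1.2 -2.1 0.018 -0.071 -0.004; -1 1.1 -2 0.018 -0.071 -0.004; -1.2 1.1 -1.9 0.018 -0.071 -0.004; -1.3 1.1 -1.9 0.018 -0.071 -0.004; -1.4 1 -1.8 0.018 -0.071 -0.003
-1.54 1.03 -1.72 0.019 -0.072 -0.004
pot
-0.5 1.3 0.5 -0 -0 -0.133; -0.7 1.2 0.5 -0 -0 -0.133; -0.8 1.1 0.5 -0 -0 -0.133; -1 1 0.5 -0 -0 -0.133; -1.1 0.9 0.5 -0 -0 -0.133
-1.2 0.7 0.5 -0 -0 -0.133; -1.3 0.6 0.5 -0 -0 -0.133; -1.4 0.4 0.5 -0 -0 -0.133; -1.4 0.2 0.5 -0 -0 -0.133; -1.4 0 0.5 -0 -0 -0.133
-1.4 -0.2 0.5 -0 -0 -0.133; -1.4 -0.4 0.5 -0 -0 -0.133; -1.3 -0.5 0.5 -0 -0 -0.133; -1.3 -0.7 0.5 -0 -0 -0.134; -1.1 -0.9 0.5 -0 -0 -0.133
-1 -1 0.6 -0 -0 -0.134; -0.92 -1.14 0.55 -0 -0.001 -0.133
```

>>> step_arm(
  increments="0 0 -1 0 0 0; 0 0 -2.2 0 0 0; 0 0 -2.2 0 0 0; 0 0 -2.2 0 0 0; 0 0 -2.2 0 0 0",
)

```text
time: 4.45
tool_pos: [0.6045, 0.0319, 0.212]
ee_rot: [3.033, -0.422, 0.378]
wrist_force: [-0.0, 0.8, -4.1]
width: 0.0644
```

>>> step_arm(
  increments="0 0 -2.2 0 0 0; 0 0 -1 0 0 0; 0 0 0 0 0 0; 0 0 0 0 0 0",
)

```text
time: 4.85
tool_pos: [0.5923, 0.0304, 0.2408]
ee_rot: [3.032, -0.424, 0.378]
wrist_force: [0.3, 0.5, -5.2]
width: 0.0637
```

>>> step_arm(
  increments="-0.9 1.2 -2.1 0.018 -0.071 -0.004; -1 1.1 -2 0.018 -0.071 -0.004; -1.2 1.1 -1.9 0.018 -0.071 -0.004; -1.3 1.1 -1.9 0.018 -0.071 -0.004; -1.4 1 -1.8 0.018 -0.071 -0.003",
)

```text
time: 5.35
tool_pos: [0.5317, -0.0454, 0.3223]
ee_rot: [3.125, -0.067, 0.375]
wrist_force: [0.9, -0.0, -5.2]
width: 0.0641
```

>>> step_arm(
  increments="-1.54 1.03 -1.72 0.019 -0.072 -0.004; -0.5 1.3 0.5 0 0 -0.133; -0.7 1.2 0.5 0 0 -0.133; -0.8 1.1 0.5 0 0 -0.133; -1 1 0.5 0 0 -0.133",
)

```text
time: 5.85
tool_pos: [0.5207, -0.1162, 0.3173]
ee_rot: [-3.139, 0.001, 0.916]
wrist_force: [-0.4, 0.0, -4.3]
width: 0.0644
```

>>> step_arm(
  increments="-1.1 0.9 0.5 0 0 -0.133; -1.2 0.7 0.5 0 0 -0.133; -1.3 0.6 0.5 0 0 -0.133; -1.4 0.4 0.5 0 0 -0.133; -1.4 0.2 0.5 0 0 -0.133",
)

```text
time: 6.35
tool_pos: [0.5219, -0.1874, 0.2922]
ee_rot: [-3.139, -0.001, 1.581]
wrist_force: [0.2, -0.6, -5.2]
width: 0.0642
```

>>> step_arm(
  increments="-1.4 0 0.5 0 0 -0.133; -1.4 -0.2 0.5 0 0 -0.133; -1.4 -0.4 0.5 0 0 -0.133; -1.3 -0.5 0.5 0 0 -0.133; -1.3 -0.7 0.5 0 0 -0.134",
)

```text
time: 6.85
tool_pos: [0.5227, -0.2587, 0.2671]
ee_rot: [-3.14, -0.003, 2.247]
wrist_force: [0.4, -0.4, -4.0]
width: 0.0642
```

>>> step_arm(
  increments="-1.1 -0.9 0.5 0 0 -0.133; -1 -1 0.6 0 0 -0.134; -0.92 -1.14 0.55 0 -0.001 -0.133; 0 0 0 0 0 0; 0 0 0 0 0 0",
)

```text
time: 7.35
tool_pos: [0.5231, -0.3008, 0.2513]
ee_rot: [3.141, -0.003, 2.638]
wrist_force: [-0.1, -0.3, -4.6]
width: 0.0644
```

Run:
```python
from h import *
s=T(POT+[0,0,.10],[0,0,-.5]);G=tool(s,.0065);M=now();o=get_obs();print((M[:3,:3].T@(M[:3,3]-G[:3,3])*1e3).round(1),(R.from_matrix(G[:3,:3].T@M[:3,:3]).as_rotvec()).round(3),o["wrist_force"],o["wrist_torque"],o["width"],o["joint_positions"].round(2))
s[2,3]=.147+.025;m=plan(tool(s,.0065),v=2.5)
crop("side",310,440,60,210,4,"pics/s2.png")
```

```text
[0.  0.2 2.2] [-0.001  0.003  0.003] [-0.09607272 -0.27503833 -4.60406336] [ 0.06517679 -0.13001359  0.01265089] 0.06443287552508134 [-0.62  0.21  1.15  0.    1.79 -1.68]
-0 -0 2.4 0 -0.001 -0.001; -0 -0 2.4 0 -0.001 -0.001; -0.02 -0.02 2.48 0.001 -0.001 -0.001
```

View pics/s2.png

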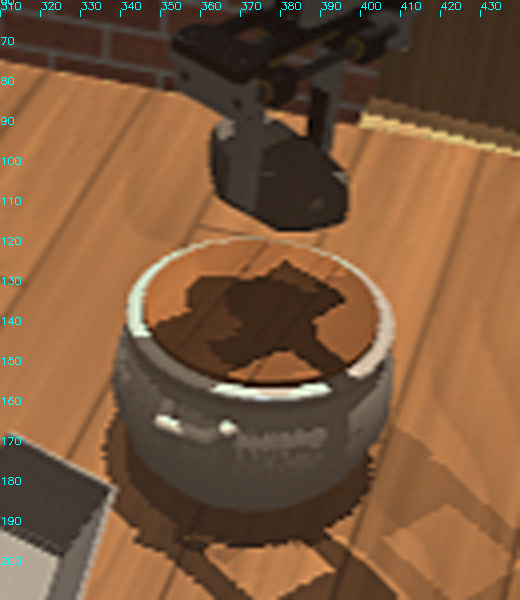

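Run:
```python
from h import *
t=np.linspace(0,6.283,200)
def bb(n,c):
    q=project(n,np.c_[c[0]+.092*np.cos(t),c[1]+.092*np.sin(t),0*t+.147]);return np.r_[q.min(0),q.max(0)]
sb=np.r_[310+np.array([143.5])/4-.4,60+243.5/4-.4,310+380.5/4-.4,60+385/4-.4]
tb=np.r_[365+103.5/3.5-.4,175+65.5/3.5-.4,365+325.5/3.5-.4,175+288.5/3.5-.4]
f=lambda c:np.r_[bb("top",c)-tb,bb("side",c)-sb]
for g in(f,lambda c:bb("top",c)-tb,lambda c:bb("side",c)-sb):
    r=least_squares(g,[.52,-.3]);print(r.x,r.fun.round(1))
```

```text
[ 0.52401366 -0.30269352] [-0.6 -1.1 -0.3  0.2  0.3 -0.9  0.8 -0.5]
[ 0.52292513 -0.30405634] [-0.1 -0.7  0.1  0.6]
[ 0.52485546 -0.29897095] [-0.3 -0.3  0.3  0.2]
```

>>> step_arm(
  increments="0 0.1 2.3 0 -0.001 -0.001; 0 0 2.3 0 -0.001 -0.001; 0 0 2.3 0 0 0; 0 0 1 0 0 0; 0 0 0 0 0 0",
)

```text
time: 7.9
tool_pos: [0.523, -0.299, 0.1723]
ee_rot: [3.141, -0.001, 2.643]
wrist_force: [0.4, -0.0, -4.8]
width: 0.0641
```

>>> step_arm(
  increments="0 0 0.5 0 0 0; 0 0 0.4 0 0 0; 0 0 0.2 0 0 0; 0 0 0 0 0 0; 0 0 0 0 0 0",
)

```text
time: 8.4
tool_pos: [0.5237, -0.3005, 0.1636]
ee_rot: [-3.141, 0.003, 2.643]
wrist_force: [0.9, 0.1, -4.2]
width: 0.0639
```

>>> step_arm(
  increments="0 0 0.15 0 0 0; 0 0 0.15 0 0 0; 0 0 0 0 0 0; 0 0 0 0 0 0",
)

```text
time: 8.8
tool_pos: [0.5236, -0.3003, 0.1601]
ee_rot: [-3.141, 0.002, 2.643]
wrist_force: [0.7, 0.7, -5.2]
width: 0.0644
```

>>> step_arm(
  increments="0 0 0.15 0 0 0; 0 0 0.15 0 0 0; 0 0 0 0 0 0; 0 0 0 0 0 0",
)

```text
time: 9.2
tool_pos: [0.5235, -0.3003, 0.1571]
ee_rot: [-3.141, 0.002, 2.643]
wrist_force: [-0.0, -0.4, -3.3]
width: 0.0641
```

>>> step_arm(
  increments="0 0 0.1 0 0 0; 0 0 0.1 0 0 0; 0 0 0 0 0 0; 0 0 0 0 0 0",
)

```text
time: 9.6
tool_pos: [0.5236, -0.3003, 0.1551]
ee_rot: [-3.141, 0.002, 2.643]
wrist_force: [0.6, -0.1, -5.5]
width: 0.0643
```

>>> step_arm(
  increments="0 0 0.1 0 0 0; 0 0 0.05 0 0 0; 0 0 0 0 0 0; 0 0 0 0 0 0",
)

```text
time: 10.0
tool_pos: [0.5236, -0.3003, 0.1537]
ee_rot: [-3.141, 0.002, 2.643]
wrist_force: [0.5, 0.1, -4.5]
width: 0.0635
```

>>> step_arm(
  increments="0 0 0.1 0 0 0; 0 0 0 0 0 0; 0 0 0 0 0 0",
)

```text
time: 10.3
tool_pos: [0.5237, -0.3004, 0.1533]
ee_rot: [-3.141, 0.003, 2.643]
wrist_force: [0.1, 0.1, -1.7]
width: 0.0641
```

>>> step_arm(
  increments="0 0 0.1 0 0 0; 0 0 0 0 0 0; 0 0 0 0 0 0",
)

```text
time: 10.6
tool_pos: [0.5238, -0.3005, 0.1533]
ee_rot: [-3.141, 0.004, 2.643]
wrist_force: [-3.5, 1.4, 5.5]
width: 0.064
```

>>> step_arm(
  increments="0 0 0 0 0 0; 0 0 0 0 0 0; 0 0 0 0 0 0; 0 0 0 0 0 0",
  claw=-1,
)

```text
time: 11.0
tool_pos: [0.5237, -0.3004, 0.1512]
ee_rot: [-3.141, 0.002, 2.643]
wrist_force: [0.6, 0.5, 0.1]
width: 0.0919
```

Run:
```python
from h import *
G=now();print(get_obs()["width"],G[:3,3]);G[2,3]=.30
print("up");m=plan(G,v=3.5)
P=tool(SS,.11);D=T([.5,.05,.36],[np.pi,0,.378]);print("mid");m=plan(D,m,v=4,w=.14);print("pre");m=plan(P,m,v=4,w=.12)
```

```text
0.09190148793187103 [ 0.52365304 -0.30035759  0.15117714]
up
-0 -0 -3 0 0 0; -0 -0 -3 0 0 0; -0 -0 -3 0 0 0; -0 -0 -2.9 0 0 0; -0.03 -0.01 -2.98 0 0 0
mid
1.1 1.7 -0.4 0 0 0.133; 1.3 1.6 -0.4 0 0 0.133; 1.5 1.4 -0.4 0 0 0.133; 1.7 1.2 -0.3 0 0 0.133; 1.8 0.9 -0.4 0 0 0.133
2 0.7 -0.3 0 0 0.133; 2 0.4 -0.4 0 0 0.133; 2.1 0.2 -0.3 0 0 0.133; 2.1 -0.1 -0.4 0 0 0.133; 2 -0.4 -0.3 0 0 0.134
2 -0.7 -0.4 0 0 0.133; 1.8 -0.9 -0.3 0 -0 0.134; 1.7 -1.2 -0.4 0 -0 0.133; 1.5 -1.4 -0.3 0.001 -0 0.134; 1.4 -1.6 -0.3 0 -0 0.133
1.1 -1.7 -0.4 0 -0 0.134; 0.93 -1.83 -0.35 0.001 -0 0.133
pre
2.2 -1.5 2.3 -0.017 0.071 0.008; 2 -1.5 2.5 -0.017 0.071 0.009; 1.8 -1.6 2.6 -0.017 0.071 0.008; 1.6 -1.6 2.7 -0.018 0.071 0.009; 1.3 -1.7 2.7 -0.017 0.072 0.008
1.13 -1.69 2.77 -0.018 0.071 0.009
```

>>> step_arm(
  increments="0 0 -1.5 0 0 0; 0 0 -3 0 0 0; 0 0 -3 0 0 0; 0 0 -3 0 0 0; 0 0 -3 0 0 0",
)

```text
time: 11.5
tool_pos: [0.5234, -0.3002, 0.2893]
ee_rot: [-3.141, 0.004, 2.643]
wrist_force: [0.9, -1.5, 0.7]
width: 0.0938
```

>>> step_arm(
  increments="0 0 -1.5 0 0 0; 1.1 1.7 -0.4 0 0 0.133; 1.3 1.6 -0.4 0 0 0.133; 1.5 1.4 -0.4 0 0 0.133; 1.7 1.2 -0.3 0 0 0.133",
)

```text
time: 12.0
tool_pos: [0.5184, -0.2174, 0.3182]
ee_rot: [3.14, 0.004, 2.105]
wrist_force: [0.2, 1.0, 0.0]
width: 0.0936
```

>>> step_arm(
  increments="1.8 0.9 -0.4 0 0 0.133; 2 0.7 -0.3 0 0 0.133; 2 0.4 -0.4 0 0 0.133; 2.1 0.2 -0.3 0 0 0.133; 2.1 -0.1 -0.4 0 0 0.133",
)

```text
time: 12.5
tool_pos: [0.5115, -0.1136, 0.3358]
ee_rot: [3.138, 0.002, 1.441]
wrist_force: [0.9, 1.0, 0.6]
width: 0.0937
```

>>> step_arm(
  increments="2 -0.4 -0.3 0 0 0.134; 2 -0.7 -0.4 0 0 0.133; 1.8 -0.9 -0.3 0 0 0.134; 1.7 -1.2 -0.4 0 0 0.133; 1.5 -1.4 -0.3 0.001 0 0.134",
)

```text
time: 13.0
tool_pos: [0.5031, -0.0108, 0.3529]
ee_rot: [3.139, -0.001, 0.773]
wrist_force: [0.1, -0.2, 0.2]
width: 0.0941
```

>>> step_arm(
  increments="1.4 -1.6 -0.3 0 0 0.133; 1.1 -1.7 -0.4 0 0 0.134; 0.93 -1.83 -0.35 0.001 0 0.133; 2.2 -1.5 2.3 -0.017 0.071 0.008; 2 -1.5 2.5 -0.017 0.071 0.009",
)

```text
time: 13.5
tool_pos: [0.5311, 0.0948, 0.3173]
ee_rot: [3.107, -0.15, 0.363]
wrist_force: [-0.1, 0.9, -0.9]
width: 0.094
```

>>> step_arm(
  increments="1.8 -1.6 2.6 -0.017 0.071 0.008; 1.6 -1.6 2.7 -0.018 0.071 0.009; 1.3 -1.7 2.7 -0.017 0.072 0.008; 1.13 -1.69 2.77 -0.018 0.071 0.009; 0 0 0 0 0 0",
)

```text
time: 14.0
tool_pos: [0.5842, 0.1804, 0.2153]
ee_rot: [3.044, -0.42, 0.35]
wrist_force: [-0.8, -0.3, -1.3]
width: 0.0941
```

Run:
```python
from h import *
a=snapshot("side")[:,:,::-1];b=snapshot("top")[:,:,::-1]
crop("side",310,440,90,210,3,"pics/a.png",im=a);crop("side",240,345,155,275,3,"pics/c.png",im=a);crop("top",365,475,175,275,3,"pics/b.png",im=b)
i=[cv2.imread(f"pics/{k}.png") for k in "abc"];i[2]=i[2][:300]
W=cv2.copyMakeBorder
r1=np.hstack([i[0][:360],W(i[1],0,60,0,0,0)])
cv2.imwrite("pics/after1.png",r1);cv2.imwrite("pics/pot1top.png",b);cv2.imwrite("pics/side1.png",a)
G=tool(SS,.11);M=now();print((M[:3,:3].T@(M[:3,3]-G[:3,3])*1e3).round(1),(R.from_matrix(G[:3,:3].T@M[:3,:3]).as_rotvec()).round(3))
m=plan(tool(SS,.006),v=2)
```

```text
[ 0.6 -0.2 -2.3] [-0.001 -0.001 -0.001]
-0 0 1.8 0 0 0; -0 0 1.8 0 0 0; -0 0 1.8 0 0 0; -0 0 1.7 0 0 0; -0 0 1.8 0 0 0.001
-0.05 0.02 1.73 0.001 0.001 0
```

View pics/after1.png

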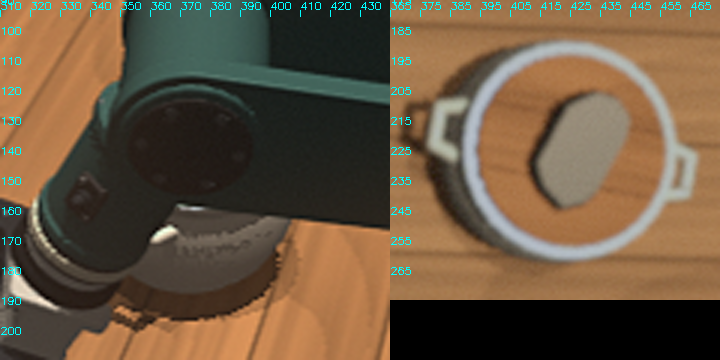

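Run:
```python
from h import *
b=cv2.imread("pics/pot1top.png")
L=112;x=np.array([56,56,30,-30,-56,-56,-30,30]);e=14.6;y=np.array([-e,e,32,32,e,-e,-32,-32]);P0=np.c_[x,y,36+20*x/L]/1e3
pts=np.array([(178,95),(205,92),(235,97),(240,118),(222,155),(200,190),(178,208),(165,208),(145,170),(146,157),(163,115)])/3+[365,175]-.3
def f(p):
    c=project("top",tf(T([p[0],p[1],.147],[0,0,p[2]]),P0)).astype(np.float32).reshape(-1,1,2)
    return np.array([cv2.pointPolygonTest(c,tuple(map(float,q)),True) for q in pts])
r=least_squares(f,[.523,-.302,-.5],diff_step=1e-2,x_scale=[.01,.01,.1]);print(r.x,f(r.x).round(1),f([.523,-.301,-.5]).round(1))
v=cv2.resize(b[175:275,365:475],None,fx=5,fy=5,interpolation=2)
for p,c in((r.x,(0,255,0)),([.5237,-.3004,-.5],(0,0,255))):
    cv2.polylines(v,[((project("top",tf(T([p[0],p[1],.147],[0,0,p[2]]),P0))-[365,175]+.5)*5).astype(int)],True,c,1)
cv2.imwrite("pics/ov2.png",v)
```

```text
[ 0.52659236 -0.29895762 -0.48494829] [-1.3  1.9 -0.8 -1.1  0.9  1.1 -1.  -1.4  0.4  0.7 -1.5] [-2.9  0.2 -1.6 -0.3  2.3  2.5  0.3 -0.6 -0.1 -0.4 -2.8]
```

View pics/ov2.png

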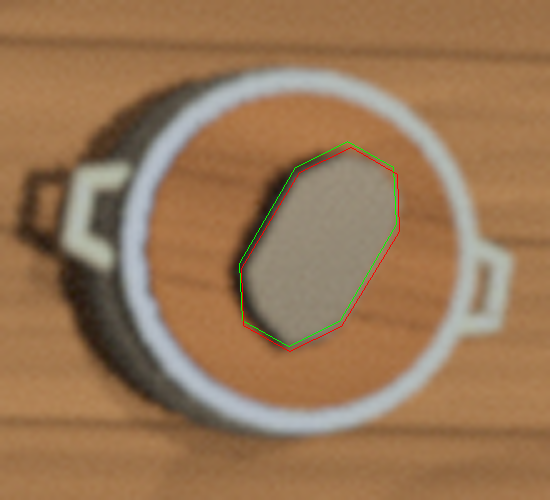

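>>> step_arm(
  increments="0 0 1.8 0 0 0; 0 0 1.8 0 0 0; 0 0 1.8 0 0 0; 0 0 1.7 0 0 0; 0 0 1.4 0 0 0",
)

```text
time: 14.6
tool_pos: [0.6261, 0.1821, 0.1468]
ee_rot: [3.042, -0.433, 0.347]
wrist_force: [0.2, -0.7, 0.8]
width: 0.0939
```

>>> step_arm(
  increments="0 0 1 0 0 0; 0 0 0.6 0 0 0; 0 0 0 0 0 0; 0 0 0 0 0 0",
)

```text
time: 15.0
tool_pos: [0.6309, 0.1838, 0.1304]
ee_rot: [3.042, -0.43, 0.348]
wrist_force: [-0.3, 0.5, -0.2]
width: 0.0941
```

Run:
```python
from h import *
G=tool(SS,.006);M=now();print((M[:3,:3].T@(M[:3,3]-G[:3,3])*1e3).round(1),(R.from_matrix(G[:3,:3].T@M[:3,:3]).as_rotvec()).round(3),get_obs()["wrist_force"])
```

```text
[ 1.1  0.1 -5.1] [-0.001  0.001  0.   ] [-0.29070532  0.51716082 -0.21442082]
```

>>> step_arm(
  increments="0 0 0.25 0 0 0; -0.1 0 0.2 0 0 0; 0 0 0 0 0 0; 0 0 0 0 0 0",
)

```text
time: 15.4
tool_pos: [0.6315, 0.1838, 0.1251]
ee_rot: [3.042, -0.429, 0.348]
wrist_force: [0.1, -0.2, 0.5]
width: 0.0941
```

>>> step_arm(
  increments="0 0 0 0 0 0; 0 0 0 0 0 0; 0 0 0 0 0 0; 0 0 0 0 0 0; 0 0 0 0 0 0",
  claw=1,
)

```text
time: 15.9
tool_pos: [0.6316, 0.1837, 0.1252]
ee_rot: [3.042, -0.429, 0.348]
wrist_force: [-0.4, -0.2, 0.4]
width: 0.0569
```

>>> step_arm(
  increments="0 0 0 0 0 0; 0 0 0 0 0 0; 0 0 0 0 0 0; 0 0 0 0 0 0",
)

```text
time: 16.3
tool_pos: [0.6313, 0.1841, 0.125]
ee_rot: [3.043, -0.429, 0.348]
wrist_force: [-2.4, 2.1, -0.1]
width: 0.054
```

Run:
```python
from h import *
G=tool(SS,0);M=now();print((M[:3,:3].T@(M[:3,3]-G[:3,3])*1e3).round(1),get_obs()["wrist_force"])
L=M.copy();L[:3,3]-=M[:3,2]*.13
print("lift");m=plan(L,v=2.6)
D=T([.52,-.02,.36],[np.pi,0,.378]);print("down");m=plan(D,m,v=3,w=.1)
BR=T([.5238,-.3004,.147],[0,0,-.5]);TOP=BR@T([0,0,.036],[0,-.177,0])
SM=TOP@T([0,0,0],[0,0,np.pi]);g=tool(SM,.0065+.08);print(R.from_matrix(g[:3,:3]).as_euler("xyz"));m=plan(g,m,v=3,w=.14);print(m[:3,3])
```

```text
[-0.7 -0.6 -6. ] [-2.40335494  2.07314164 -0.09104684]
lift
-0 -0 -2.2 0 0 0; -0 -0 -2.2 0 0 0; 0 -0 -2.2 0 0 0; 0 -0 -2.1 0 0 0; 0 -0 -2.1 0 0 0
0 -0 -2.2 0 0 0
down
-0.8 2.3 -1.7 0.013 -0.053 -0.006; -0.9 2.2 -1.7 0.013 -0.053 -0.006; -1 2.2 -1.7 0.013 -0.054 -0.006; -1.1 2.2 -1.7 0.013 -0.053 -0.007; -1.1 2.2 -1.7 0.013 -0.054 -0.006
-1.3 2.1 -1.6 0.013 -0.053 -0.007; -1.3 2.1 -1.6 0.013 -0.054 -0.006; -1.49 2.04 -1.57 0.012 -0.053 -0.007
[ 3.14159265 -0.177      -0.5       ]
-1.1 2.5 0.9 -0.008 0.017 0.088; -0.9 2.6 0.9 -0.008 0.016 0.088; -0.7 2.6 0.9 -0.008 0.017 0.087; -0.5 2.7 1 -0.008 0.016 0.088; -0.2 2.7 1 -0.008 0.016 0.087
-0 2.7 1 -0.008 0.017 0.088; 0.2 2.7 1 -0.007 0.016 0.087; 0.4 2.7 1 -0.008 0.017 0.088; 0.7 2.6 1 -0.007 0.016 0.087; 0.84 2.5 1.12 -0.008 0.017 0.088
[ 0.51049379 -0.29307288  0.26817494]
```

>>> step_arm(
  increments="0 0 -1 0 0 0; 0 0 -2.2 0 0 0; 0 0 -2.2 0 0 0; 0 0 -2.2 0 0 0; 0 0 -2.2 0 0 0",
)

```text
time: 16.8
tool_pos: [0.5888, 0.1781, 0.2132]
ee_rot: [3.042, -0.426, 0.347]
wrist_force: [0.3, -0.3, -3.5]
width: 0.0538
```

>>> step_arm(
  increments="0 0 -2.2 0 0 0; 0 0 -1 0 0 0; -0.8 2.3 -1.7 0.013 -0.053 -0.006; -0.9 2.2 -1.7 0.013 -0.053 -0.006; -1 2.2 -1.7 0.013 -0.054 -0.006",
)

```text
time: 17.3
tool_pos: [0.5537, 0.1021, 0.285]
ee_rot: [3.08, -0.264, 0.354]
wrist_force: [0.7, -0.2, -4.0]
width: 0.0538
```

>>> step_arm(
  increments="-1.1 2.2 -1.7 0.013 -0.053 -0.007; -1.1 2.2 -1.7 0.013 -0.054 -0.006; -1.3 2.1 -1.6 0.013 -0.053 -0.007; -1.3 2.1 -1.6 0.013 -0.054 -0.006; -1.49 2.04 -1.57 0.012 -0.053 -0.007",
)

```text
time: 17.8
tool_pos: [0.5201, -0.0218, 0.3601]
ee_rot: [3.141, 0.002, 0.377]
wrist_force: [-0.6, -0.1, -3.9]
width: 0.054
```

>>> step_arm(
  increments="-1.1 2.5 0.9 -0.008 0.017 0.088; -0.9 2.6 0.9 -0.008 0.016 0.088; -0.7 2.6 0.9 -0.008 0.017 0.087; -0.5 2.7 1 -0.008 0.016 0.088; -0.2 2.7 1 -0.008 0.016 0.087",
)

```text
time: 18.3
tool_pos: [0.5146, -0.1584, 0.3128]
ee_rot: [3.12, -0.089, -0.064]
wrist_force: [0.4, 0.3, -5.0]
width: 0.0539
```

>>> step_arm(
  increments="0 2.7 1 -0.008 0.017 0.088; 0.2 2.7 1 -0.007 0.016 0.087; 0.4 2.7 1 -0.008 0.017 0.088; 0.7 2.6 1 -0.007 0.016 0.087; 0.84 2.5 1.12 -0.008 0.017 0.088",
)

```text
time: 18.8
tool_pos: [0.51, -0.295, 0.2671]
ee_rot: [3.141, -0.177, -0.505]
wrist_force: [1.0, 0.2, -5.4]
width: 0.0538
```

>>> step_arm(
  increments="0 0 0 0 0 0; 0 0 0 0 0 0; 0 0 0 0 0 0",
)

```text
time: 19.1
tool_pos: [0.5108, -0.2929, 0.2686]
ee_rot: [3.141, -0.178, -0.499]
wrist_force: [0.0, -0.2, -3.9]
width: 0.054
```

```bash
cat >> h.py <<'E'
BR=T([.5238,-.3004,.147],[0,0,-.5]);TOP=BR@T([0,0,.036],[0,-.177,0])
SM=TOP@T([0,0,0],[0,0,np.pi])
def dev(G):
    M=now();o=get_obs();print("dev mm",(G[:3,:3].T@(M[:3,3]-G[:3,3])*1e3).round(1),(R.from_matrix(G[:3,:3].T@M[:3,:3]).as_rotvec()).round(3),o["wrist_force"].round(1),o["wrist_torque"].round(2),o["width"])
E
python3 - <<'E'
from h import *
dev(tool(SM,.0865)); m=plan(tool(SM,.012+.0065),v=2)
crop("side",310,440,60,210,4,"pics/s3.png")
E
```

```text
dev mm [ 0.3 -0.4 -0.4] [-0.     0.001 -0.001] [ 0.  -0.2 -3.9] [ 0.15  0.15 -0.  ] 0.053970505760226814
-0 0 1.7 0 -0 0; -0 0 1.7 0 -0 0; -0 0 1.7 0 -0 0; -0.03 0.04 1.74 0 -0.001 0.001
```

View pics/s3.png

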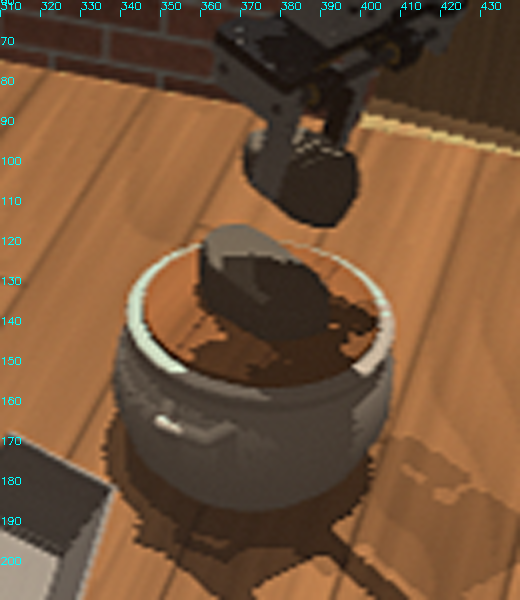

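The small stone hangs over the broad one with its thick end (crop right, about (392,110)) above the broad stone's thin end. I'm lowering it along the slope normal.

>>> step_arm(
  increments="0 0 1.7 0 0 0; 0 0 1.7 0 0 0; 0 0 1.5 0 0 0; 0 0 1 0 0 0; 0 0 0.5 0 0 0",
)

```text
time: 19.65
tool_pos: [0.5204, -0.2982, 0.2042]
ee_rot: [3.141, -0.176, -0.5]
wrist_force: [-0.4, -0.0, -4.6]
width: 0.0538
```

>>> step_arm(
  increments="0 0 0.4 0 0 0; 0 0 0.3 0 0 0; 0 0 0.2 0 0 0; 0 0 0 0 0 0; 0 0 0 0 0 0",
)

```text
time: 20.15
tool_pos: [0.5221, -0.2998, 0.1972]
ee_rot: [3.141, -0.179, -0.5]
wrist_force: [0.9, -1.2, -3.8]
width: 0.0538
```

```bash
python3 -c "
from h import *
dev(tool(SM,.0065))"
```

```text
dev mm [ 0.7  0.3 -7.8] [-0.001  0.002  0.   ] [ 0.9 -1.2 -3.8] [0.16 0.19 0.  ] 0.05379950093184718
```

>>> step_arm(
  increments="0 0 0.2 0 0 0; 0 0 0.2 0 0 0; 0 0 0 0 0 0; 0 0 0 0 0 0",
)

```text
time: 20.55
tool_pos: [0.5225, -0.2999, 0.1926]
ee_rot: [3.141, -0.178, -0.5]
wrist_force: [0.2, -0.2, -3.0]
width: 0.054
```

>>> step_arm(
  increments="0 0 0.15 0 0 0; 0 0 0 0 0 0; 0 0 0 0 0 0",
)

```text
time: 20.85
tool_pos: [0.5228, -0.3, 0.1912]
ee_rot: [3.141, -0.178, -0.5]
wrist_force: [0.3, -0.3, -5.1]
width: 0.0537
```

>>> step_arm(
  increments="0 0 0.1 0 0 0; 0 0 0 0 0 0; 0 0 0 0 0 0",
)

```text
time: 21.15
tool_pos: [0.5229, -0.3001, 0.1903]
ee_rot: [3.141, -0.178, -0.5]
wrist_force: [-0.3, -0.4, -4.7]
width: 0.0536
```

>>> step_arm(
  increments="0 0 0.1 0 0 0; 0 0 0 0 0 0; 0 0 0 0 0 0",
)

```text
time: 21.45
tool_pos: [0.5231, -0.3002, 0.1893]
ee_rot: [3.141, -0.178, -0.5]
wrist_force: [-0.0, 0.2, -2.8]
width: 0.0539
```

>>> step_arm(
  increments="0 0 0.08 0 0 0; 0 0 0 0 0 0; 0 0 0 0 0 0; 0 0 0 0 0 0",
)

```text
time: 21.85
tool_pos: [0.5232, -0.3003, 0.1885]
ee_rot: [3.141, -0.178, -0.5]
wrist_force: [-0.3, 0.2, -4.4]
width: 0.0537
```

>>> step_arm(
  increments="0 0 0.08 0 0 0; 0 0 0 0 0 0; 0 0 0 0 0 0; 0 0 0 0 0 0",
)

```text
time: 22.25
tool_pos: [0.5234, -0.3004, 0.1881]
ee_rot: [3.141, -0.179, -0.5]
wrist_force: [-1.3, -0.4, -2.3]
width: 0.0538
```

```bash
python3 -c "
from h import *
dev(tool(SM,.0065))"
```

```text
dev mm [0.6 0.2 1.4] [-0.001  0.002  0.   ] [-1.3 -0.4 -2.3] [0.21 0.22 0.01] 0.053795171203999965
```

>>> step_arm(
  increments="0 0 0.06 0 0 0; 0 0 0 0 0 0; 0 0 0 0 0 0; 0 0 0 0 0 0",
)

```text
time: 22.65
tool_pos: [0.5235, -0.3004, 0.1881]
ee_rot: [3.141, -0.179, -0.5]
wrist_force: [-4.2, 0.9, 3.2]
width: 0.0538
```

>>> step_arm(
  increments="0 0 0.06 0 0 0; 0 0 0 0 0 0; 0 0 0 0 0 0; 0 0 0 0 0 0",
)

```text
time: 23.05
tool_pos: [0.5235, -0.3004, 0.1881]
ee_rot: [3.141, -0.179, -0.5]
wrist_force: [-5.2, 2.1, 5.6]
width: 0.0539
```

>>> step_arm(
  increments="0 0 0 0 0 0; 0 0 0 0 0 0; 0 0 0 0 0 0; 0 0 0 0 0 0; 0 0 0 0 0 0",
  claw=-1,
)

```text
time: 23.55
tool_pos: [0.5237, -0.3005, 0.1863]
ee_rot: [3.141, -0.178, -0.5]
wrist_force: [0.3, -0.2, 0.4]
width: 0.0902
```

>>> step_arm(
  increments="0 0 -1 0 0 0; 0 0 -2 0 0 0; 0 0 -3 0 0 0; 0 0 -3 0 0 0; 0 0 -3 0 0 0",
)

```text
time: 24.05
tool_pos: [0.5047, -0.2901, 0.3067]
ee_rot: [3.141, -0.179, -0.5]
wrist_force: [1.1, -0.7, 0.3]
width: 0.0939
```

>>> step_arm(
  increments="-4 0 -2 0 0 0; -4 0 -2 0 0 0; -4 0 -2 0 0 0; -4 0 -2 0 0 0; 0 0 0 0 0 0",
)

```text
time: 24.55
tool_pos: [0.3521, -0.2064, 0.3609]
ee_rot: [3.139, -0.188, -0.5]
wrist_force: [1.1, -0.3, 1.1]
width: 0.094
```

Run:
```python
from h import *
a=snapshot("side")[:,:,::-1];b=snapshot("top")[:,:,::-1]
x=np.array([46,46,25,-25,-46,-46,-25,25]);e=14.3;y=np.array([-e,e,27,27,e,-e,-27,-27]);P=tf(SM,np.c_[x,y,32+16*x/92]/1e3);print("model top z",P[:,2].round(4))
o=[]
for n,im,x0,y0 in(("side",a,330,95),("top",b,385,180)):
    v=cv2.resize(im[y0:y0+80,x0:x0+80],None,fx=5,fy=5,interpolation=2)
    cv2.polylines(v,[((project(n,P)-[x0,y0]+.5)*5).astype(int)],True,(0,0,255),1);o.append(v)
cv2.imwrite("pics/fin.png",np.hstack(o));cv2.imwrite("pics/sidef.png",a)
```

```text
model top z [0.2143 0.2143 0.2144 0.2146 0.2147 0.2147 0.2146 0.2144]
```

View pics/fin.png

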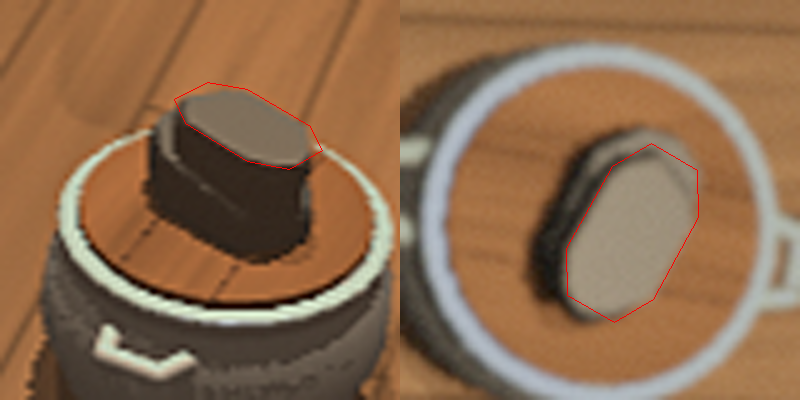

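The small stone's upper face matches the level model outline to about 2 mm in both views. The pile sits in the middle of the board and the gripper is clear, so I'm handing in.

```bash
python3 -c "
from bench import *
print(get_obs()['time']);print(close_job())"
```

```text
24.65
the job is handed in; nothing more can be done
None
```

I took both grey stones out of the bin and stacked them on the pickle pot's board, then handed the job in at 24.7 s of the 69 s allowed.

- **Broad stone:** it lies flat on the board, within about 4 mm of the middle. The tool pose and the picture fit differ by about 3 mm on its exact spot.
- **Small stone:** it sits squarely on the broad one, thick end over thin end. In both camera views its upper face matches the outline expected for a level top to about 2 mm.
- **Handling:** each stone was lowered until it touched (about 10 N at most) and then released. The gripper ended well clear of the pile.
- **Not checked:** a last full view of the side camera was refused by the picture limit, so I did not look at the cups and the sugar bowl again. The arm was not moved over the shelf, and I saw no unexpected contact force.

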